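# Back the card feeder up one notch

## Robot

A 6-joint arm with a two-finger parallel gripper is mounted at the origin on the work surface. World frame = base frame: x ahead of the robot, y to its left, z up, the work surface at z = 0. Lengths are in m, angles in rad, forces in N, time in s.
With the tool pointing down it reaches from about 0.3 to 0.775 m from the base axis. Payload 14.6 kg.
Tool frame: the origin (TCP) lies at the very end of the fingers, on their centre line; the grasp point (between the pads) lies 19 mm behind it; y points along the fingers, x is the direction in which the jaws open and shut, and the axes are right-handed (so a half turn about y gives the same grasp; the last joint's range is limited). The gripper opens to 94 mm and grips with 3 to 60 N. Pads are 16 mm wide; open, the fingers measure 119 mm over their backs; the gripper's body (75 mm by 177 mm) begins 78 mm behind the grasp point.
Start: joints at [-1.205, 0.3, 1.521, -0, 1.321, -0.067], TCP at [0.231, -0.499, 0.205] pointing down, gripper open.
Joint ranges: [-3.03, 3.03], [-0.79, 2.21], [0.23, 2.52], [-1.04, 4.18], [0, 3.07], [-2.55, 2.55]. Speed limits (rad/s): [2.22, 2.22, 2.57, 3.14, 3.14, 3.14].

## Interface

Orientations are given as [roll, pitch, yaw] about the fixed x, y, z axes, in that order (R = Rz(yaw) Ry(pitch) Rx(roll)).
In Python, from station import * gives the robot as it stands.
- The arm moves only by the tool send_rows, never from a script. Its argument "series" is text: rows parted by semicolons, each of 7 numbers parted by spaces: the turn, a rotation vector about the tool's x, y, z in units of 5 degrees (1.0 is 5 degrees), then the shift along the tool's x, y, z in cm, then the opening, from -1 (shut) to 1 (fully open). A call has exactly 10 rows; each row is the pose to reach, as a shift and turn from the pose commanded when the call began, along the tool's axes at that moment; what a row does not reach only later rows make up. A row lasts 1/12 s, in which the tool goes at most 41.7 mm and 7.16 degrees, less where a joint would pass 70% of its speed; a pose out of reach is approached as far as the arm can. A call with a gripper value outside its range is refused whole. The fingers move at their own pace and stop on an object; "newtons" is the grip in N (left out, the last holds). Time passes only in rows, so rows that repeat a pose let the fingers close, or fill a call up. It gives the time, the measured TCP pose, the force and the opening at its end, in the units of the state.
- get_obs(): the state, without advancing time (a new reading comes with each control period).
- camera(name): name is "scene" or "top"; returns the picture (480x640x3 uint8, red, green, blue); there is no depth.
- camera_info(name): a dict with "K" (3x3 intrinsics, pixels), "k1" (the pictures are not rectified: a ray, as slopes to the right and down, at radius r is drawn at 1 + k1 r^2 times it, then the intrinsics apply), "R" (3x3) and "t" (3): a world point X has camera coordinates R X + t. Camera axes: x right, y down, z forward; pixel columns grow to the right and rows downward; lengths in m; the calibration is good to about 2 mm. A picture is of the moment at which its call begins. camera_info takes no time and is no camera call.
- hand_in(): hands the job in, once; it reports no verdict.
The state is a dict: "time_s": time; "qpos": joint angles; "joint_vel": joint speeds; "tau": joint torques, N m; "ee_pos": TCP position; "eef_rot": TCP orientation; "force": force on the tool from outside, world axes, zero at the start; "moment": the same for the moment, N m; "grip_width": finger opening in m.
Only numpy, scipy, OpenCV 4.12 (cv2) and the standard library are available. Lean on these libraries where they do the work, as an engineer would, in place of code of your own. Each camera call takes 0.05 s, during which the arm holds its last target. There are 200 camera calls.

## Task

The card feeder's dial has gone one pocket too far. With a fingertip, push the orange pawl's lever over so that the pawl lifts out of the teeth and stays up, push the dial backward (clockwise seen from above) by exactly one notch, then push the lever back so that the pawl drops fully down into its new notch. Only push, gently: never clamp or force any part of the feeder, do not feed the dial forward, and leave the mouse, the marker and the card caddy where they are.

Things in the scene. Friction and masses are not known exactly. Their poses are not given: they have to be found in the camera images.
- feeder: Rotary SIM card feeder, fixed to the desk. Grey base plate from x = -125 to 150, y = -150 to 150 mm in its own frame, top 30 mm above the desk. Origin on the desk under the dial's upright axis, z up; its y axis points from the dial's axis to the pawl, roughly towards the robot. Small coloured cards lie flat on the dial within radius 60 mm.
- dial_axis (a point): Centre of the dial's top face, 45 mm above the desk. The dial is an aluminium disc of radius 110 mm. On its rim, at radius 88 to 108 mm, stand 12 steel saw teeth 30 degrees apart and 10 mm high (top at 55 mm): a steep wall, a ramp 18 degrees long behind it, then 12 degrees of flat gap. Friction holds the dial where it is left; 1.5 to 3 N at a peg turns it.
- dial (a joint): Turn of the dial, rad. Positive = counter-clockwise from above = forward; backward = clockwise. A notch is 0.524. Starts at 0.03 to 0.10; with the pawl down it goes back only to 0 (wall meets pawl). One notch back the stop is at -0.524; a pawl lowered at -0.50 to -0.40 drops into the flat gap. Lowered at -0.40 to -0.10 it rests on the ramp, and pushing the dial back seats it; below -0.51 it lands on the next tooth.
- pawl (a joint): Turn of the orange pawl about its level pin, rad. 0 = nose fully down between the teeth; grows as the nose lifts; stop at 0.50. Above about 0.2 the nose clears the teeth. The weighted lever tips over centre at about 0.24: released below that it falls down by itself, above that it falls over to the stop at 0.50 and stays up.
- pawl_pin (a point): Centre of the pawl's pin, 52 mm above the desk, at x = 55, y = 98 mm of the feeder; the pin lies along the feeder's y. The pawl's arm runs from it 55 mm towards the feeder's -x to the 8 mm thick nose. A post 22 mm long in x carries the pin at y = 113 to 127 mm, its top 72 mm above the desk.
- lever_ball (a point): Centre of the red 24 mm ball on the pawl's lever, 58 mm from the pin. The lever is a flat orange bar, 8 mm thick (along the feeder's x) and 16 mm wide, rising straight up from the pin when the pawl is down. Pushing it towards the feeder's +x lifts the pawl, towards -x lowers it. It takes less than 2 N.
- push_peg (a point): Centre of the top of one of the dial's six black upright finger pegs, 80 mm above the desk; 8 mm thick, 35 mm high, 60 degrees apart on radius 74 mm. At dial joint 0 this one is at 190 degrees counter-clockwise of the feeder's +x axis (on the robot's right). It turns with the dial; the other five are equal and can be used as well.
- reader_tip (a point): Inner end of the black reader head's arm, at radius 17 mm, 111 mm above the desk, 50 degrees clockwise of the feeder's +x axis. Fixed. The arm is 34 mm wide, runs outward from here between 93 and 122 mm above the desk, to a 30 x 34 mm column at radius 122 to 152 mm.
- mouse: Black computer mouse, 118 x 62 x 38 mm, loose, lying on the desk to the robot's left of the feeder; origin under its centre, x along its length. Leave it alone.
- marker: Red marker pen with white cap, 132 mm long, 15 mm thick, loose, lying on the desk to the robot's right of the feeder; origin under its middle, x along it. Leave it alone.
- card_caddy: Clear tray 100 x 66 x 30 mm with cards standing in it (to 55 mm), loose, on the desk at the robot's right beyond the marker; origin under its centre. Leave it alone.

How it is judged:
By the outcome, as a careful person would: the job done as asked, in the order asked, and still so for the second after the job is handed in, with the robot touching nothing.
It also fails if it takes over 54 s, if anything falls off the work surface, if the arm or the gripper's body presses on something with over 40 N, if the wrist force passes 120 N, or if a joint passes its speed limit or range.

## Working session

There is one attempt and no reset: what is moved stays moved. The work goes in short steps, Python scripts to look and compute and a tool call to move; the robot and the scene stay as the last step left them, time stands still between calls to the robot, and variables do not carry over. Pictures are saved under pics/ and viewed, on a budget of 10 in all, crops included, one or two more only if the job needs it, and the job is handed in when it is done.

Besides the shell and the picture viewer there is one more tool, called after ">>>" as a command line: name --argument value ..., lists and objects as JSON in quotes. send_rows: Moves the arm, as the interface text tells. Its arguments: {"type":"object","properties":{"series":{"type":"string"},"newtons":{"type":"number"}},"required":["series"]}

```bash
mkdir -p pics; ls
python3 - <<'E'
from station import *
import cv2
for n in ("scene","top"):
    cv2.imwrite(f"pics/{n}0.png",camera(n)[:,:,::-1]); i=camera_info(n); print(n,i)
o=get_obs();print(o)
E
```

```text
pics
scene {'K': array([[608.01760883,   0.        , 321.96999567],
       [  0.        , 608.01760883, 238.83476018],
       [  0.        ,   0.        ,   1.        ]]), 'k1': -0.19665899910256945, 'R': array([[ 0.16526989,  0.98614006, -0.01461687],
       [ 0.79927118, -0.14260538, -0.58380587],
       [-0.5777988 ,  0.08480269, -0.8117617 ]]), 't': array([-0.12412623, -0.42181537,  1.68453496])}
top {'K': array([[619.84460818,   0.        , 316.77236042],
       [  0.        , 619.84460818, 240.13654177],
       [  0.        ,   0.        ,   1.        ]]), 'k1': -0.004387258350077413, 'R': array([[ 7.14224721e-02, -9.97446111e-01, -2.94501846e-04],
       [-9.71926991e-01, -6.95288007e-02, -2.24774709e-01],
       [ 2.24180183e-01,  1.63401997e-02, -9.74410716e-01]]), 't': array([-0.00397775,  0.63849007,  1.16586939])}
{'time_s': 0.1, 'qpos': array([-1.20459423e+00,  3.00433608e-01,  1.52151189e+00,  4.88578577e-05,
        1.32070388e+00, -6.66100179e-02]), 'joint_vel': array([ 1.15205312e-03, -2.14836476e-03, -1.64860093e-03,  7.93944432e-05,
        2.35974458e-03,  6.68978347e-04]), 'tau': array([ 2.73278038e-04, -5.32642758e+01, -3.53283691e+01,  7.08981394e-02,
        2.34978728e-02, -4.38114910e-05]), 'ee_pos': array([ 0.23060403, -0.49906393,  0.20493616]), 'eef_rot': array([-1.57067877e+00,  1.05123330e-03, -1.13799627e+00]), 'force': array([ 0.05223069, -0.01243911, -0.46064589]), 'moment': array([ 0.02763378,  0.01667169, -0.00473348]), 'grip_width': 0.09393482639685546}
```

View pics/top0.png

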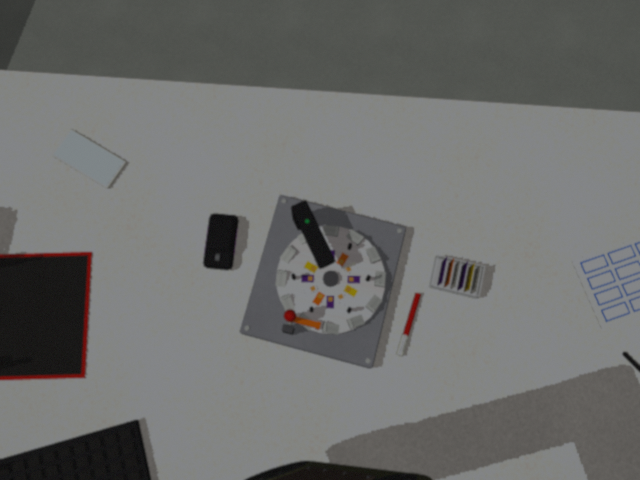

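View pics/scene0.png

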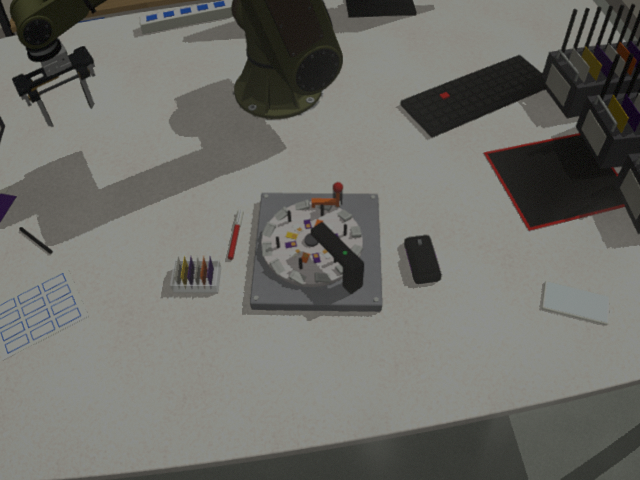

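The top view shows the feeder plate with corners near (281,195), (412,227), (372,366) and (241,333), and the red ball near (290,316). In the scene view the ball is near (338,187). I'll enlarge both views to measure them.

Run:
```python
import cv2
a=cv2.imread("pics/top0.png")[188:374,236:420]; cv2.imwrite("pics/topc.png",cv2.convertScaleAbs(cv2.resize(a,None,fx=3.2,fy=3.2,interpolation=cv2.INTER_CUBIC),alpha=1.5))
a=cv2.imread("pics/scene0.png")[175:315,245:390]; cv2.imwrite("pics/scc.png",cv2.convertScaleAbs(cv2.resize(a,None,fx=4,fy=4,interpolation=cv2.INTER_CUBIC),alpha=1.5))
```

```text
(no output)
```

View pics/topc.png

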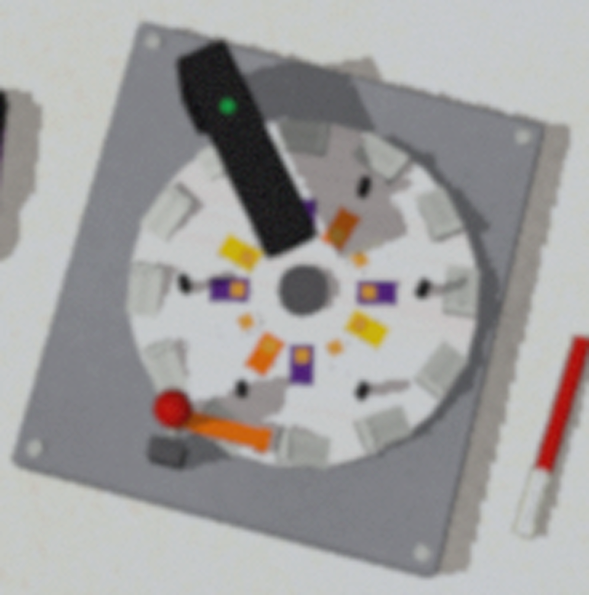

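View pics/scc.png

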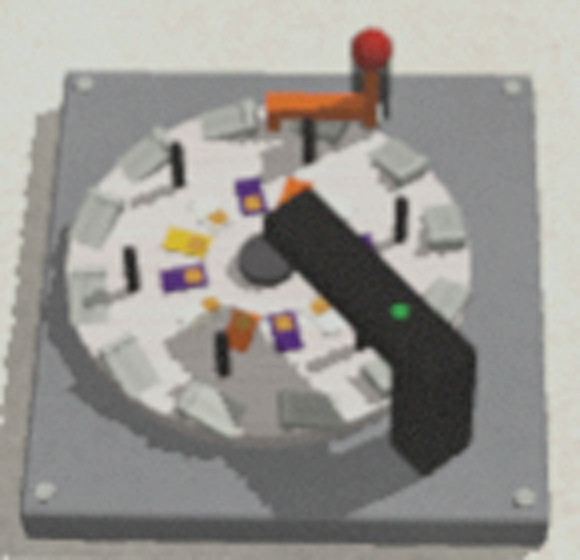

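```bash
cat > h.py <<'E'
from station import *
import numpy as np
from scipy.optimize import least_squares
from scipy.spatial.transform import Rotation as Rot
def proj(n,X):
    i=camera_info(n); c=np.atleast_2d(X)@i["R"].T+i["t"]; s=c[:,:2]/c[:,2:]
    s=s*(1+i["k1"]*(s**2).sum(1,keepdims=True)); return s*i["K"][0,0]+i["K"][:2,2]
def w(p,X):
    X=np.atleast_2d(X); c,s=np.cos(p[2]),np.sin(p[2])
    return np.c_[p[0]+c*X[:,0]-s*X[:,1],p[1]+s*X[:,0]+c*X[:,1],X[:,2]]
def peg(d,k=3): a=np.radians(10+60*k)+d; return np.array([.074*np.cos(a),.074*np.sin(a),.08])
E
python3 - <<'E'
from h import *
C=np.array([[.15,.15,.03],[.15,-.15,.03],[-.125,-.15,.03],[-.125,.15,.03]])
T=np.array([[12,463],[140,22],[545,123],[435,577]])/3.2+[236,188]
S=np.array([[532,75],[548,522],[22,518],[65,72]])/4+[245,175]
for names in (("top",),("scene",),("top","scene")):
    f=lambda p:np.concatenate([(proj(n,w(p,C))-{"top":T,"scene":S}[n]).ravel() for n in names])
    r=least_squares(f,[.5,0,1.5]); print(names,r.x.round(4),r.fun.round(1))
p=r.x
for n,sc,o in(("top",3.2,(236,188)),("scene",4,(245,175))):
    print(n,"cam",-camera_info(n)["R"].T@camera_info(n)["t"])
    print("ball",((proj(n,w(p,[.055,.098,.110]))-o)*sc).round(),"hub",((proj(n,w(p,[0,0,.045]))-o)*sc).round(),"reader",((proj(n,w(p,[.017*np.cos(-.873),.017*np.sin(-.873),.111]))-o)*sc).round())
    for d in(.03,.1): print(d,((proj(n,w(p,[peg(d,k) for k in range(6)]))-o)*sc).round().tolist())
E
```

```text
('top',) [0.5654 0.0086 1.3837] [-0.7  0.2 -0.4 -0.8  0.4 -0.   0.7  0.5]
('scene',) [0.5694 0.0091 1.3846] [ 0.3 -0.4  1.1  0.4 -1.  -0.1 -0.4 -0.3]
('top', 'scene') [0.5669 0.0088 1.3842] [-0.8 -0.5 -0.5 -1.5  0.3 -0.8  0.7 -0.3 -0.  -1.1  0.7 -0.6 -1.3 -1.1
 -0.6 -1.1]
top cam [0.35948502 0.02137532 1.27955088]
ball [[173. 406.]] hub [[302. 289.]] reader [[293. 245.]]
0.03 [[183.0, 273.0], [237.0, 380.0], [360.0, 387.0], [424.0, 286.0], [368.0, 180.0], [249.0, 174.0]]
0.1 [[183.0, 281.0], [245.0, 385.0], [367.0, 383.0], [424.0, 277.0], [361.0, 176.0], [242.0, 178.0]]
scene cam [ 1.33098146 -0.08060039  1.11936834]
ball [[370.  48.]] hub [[267. 262.]] reader [[283. 209.]]
0.03 [[401.0, 202.0], [311.0, 121.0], [178.0, 142.0], [127.0, 246.0], [216.0, 333.0], [357.0, 311.0]]
0.1 [[399.0, 195.0], [302.0, 119.0], [171.0, 147.0], [129.0, 254.0], [225.0, 336.0], [364.0, 305.0]]
```

The fit agrees with the views: the reprojected ball, hub, reader tip and pegs all land within a few crop pixels. The dial reads about 0.04. Next I'll work out the first move: close the gripper and turn it so that tool z points along feeder +x, tool x along feeder −y, and y down.

```bash
cat >> h.py <<'E'
P=np.array([.567,.0088,1.384])
def go(fx,fy,z,yaw=P[2]-np.pi/2):
    "shift (cm, tool axes) and turn (5-deg units) to feeder point in mm"
    o=get_obs(); R=Rot.from_euler("xyz",o["eef_rot"]); t=w(P,[fx/1e3,fy/1e3,z/1e3])[0]
    G=Rot.from_euler("xyz",[-np.pi/2,0,yaw])
    print("t",o["time_s"],"turn",np.degrees((R.inv()*G).as_rotvec()/5).round(2),"shift",(R.inv().apply(t-o["ee_pos"])*100).round(2),"target",t.round(3))
def where():
    o=get_obs(); c,s=np.cos(P[2]),np.sin(P[2]); d=o["ee_pos"]-[P[0],P[1],0]
    print("feeder mm",np.round([c*d[0]+s*d[1],-s*d[0]+c*d[1],d[2]],4)*1e3,"F",o["force"].round(1),"q",o["qpos"].round(2))
E
python3 - <<'E'
from h import *
where(); go(15,98,200)
E
```

```text
feeder mm [-561.5  236.2  204.9] F [ 0.1 -0.  -0.5] q [-1.2   0.3   1.52  0.    1.32 -0.07]
t 0.1 turn [-1.00e-02 -1.09e+01 -1.00e-02] shift [-38.91   0.54  44.73] target [0.473 0.042 0.2  ]
```

>>> send_rows --series "0 -1 0 -2 0 2.2 -1; 0 -2 0 -4.5 0 5 -1; 0 -3 0 -7 0 8 -1; 0 -4 0 -9.5 0 11 -1; 0 -5 0 -12 0 14 -1; 0 -6 0 -14.5 0 17 -1; 0 -7 0 -17 0 19.5 -1; 0 -8 0 -19 0 22 -1; 0 -8 0 -20 0 23 -1; 0 -8 0 -20 0 23 -1" --newtons 5

```text
time_s: 0.93
ee_pos: [0.3563, -0.2191, 0.2054]
eef_rot: [-1.571, 0.0, -0.436]
force: [0.1, 1.0, -0.3]
grip_width: 0.0308
```

Run:
```python
from h import *
where(); go(15,98,180)
```

```text
feeder mm [-263.   164.7  205.4] F [ 0.1  1.  -0.3] q [-0.64  0.    1.87  0.    1.28 -0.2 ]
t 0.9333 turn [-0.   -2.86 -0.  ] shift [-0.4   2.55 28.59] target [0.473 0.042 0.18 ]
```

>>> send_rows --series "0 -0.5 0 0 0.3 3 -1; 0 -1 0 -0.1 0.6 6 -1; 0 -1.4 0 -0.2 0.9 9.5 -1; 0 -1.8 0 -0.3 1.2 13 -1; 0 -2.2 0 -0.3 1.6 17 -1; 0 -2.6 0 -0.4 2 21 -1; 0 -2.86 0 -0.4 2.3 25 -1; 0 -2.86 0 -0.4 2.55 27.5 -1; 0 -2.86 0 -0.4 2.55 28.6 -1; 0 -2.86 0 -0.4 2.55 28.6 -1"

```text
time_s: 1.77
ee_pos: [0.4742, 0.0399, 0.1795]
eef_rot: [-1.571, 0.001, -0.189]
force: [0.1, -0.3, 0.5]
grip_width: 0.0003
```

Run:
```python
from h import *
where(); go(22,98,100)
```

```text
feeder mm [ 13.3  97.  179.5] F [ 0.1 -0.3  0.5] q [0.01 0.16 1.76 0.   1.23 0.2 ]
t 1.7667 turn [ 0.   -0.02 -0.01] shift [-0.1   7.95  0.87] target [0.475 0.049 0.1  ]
```

>>> send_rows --series "0 0 0 0 1 0 -1; 0 0 0 0 2.5 0 -1; 0 0 0 0 4 0 -1; 0 0 0 0 5.5 0 -1; 0 0 0 0 7 0 -1; 0 0 0 0 8 0 -1; 0 0 0 0 8 0 -1; 0 0 0 0 8 0.2 -1; 0 0 0 0 8 0.4 -1; 0 0 0 0 8 0.5 -1"

```text
time_s: 2.6
ee_pos: [0.4751, 0.0441, 0.1008]
eef_rot: [-1.57, -0.001, -0.191]
force: [-0.0, -0.2, 0.9]
grip_width: 0.0003
```

Run:
```python
from h import *
import cv2
where()
a=camera("scene")[150:300,245:395,::-1];b=camera("top")[188:338,230:380,::-1]
cv2.imwrite("pics/a1.png",cv2.convertScaleAbs(cv2.resize(np.hstack([a,b]),None,fx=2.66,fy=2.66,interpolation=cv2.INTER_CUBIC),alpha=1.5))
```

```text
feeder mm [ 17.7  96.8 100.8] F [-0.  -0.2  0.9] q [0.02 0.26 1.84 0.   1.04 0.21]
```

View pics/a1.png

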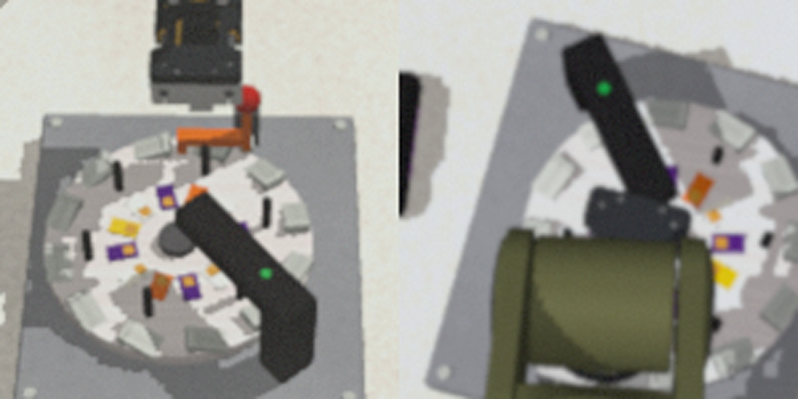

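The gripper hangs just on the −x side of the red ball (ball at about (250,97) in the left half), and nothing has been touched. Now I'll push the lever.

>>> send_rows --series "0 0 0 -0.1 0 0.4 -1; 0 0 0 -0.1 0 0.8 -1; 0 0 0 -0.1 0 1.2 -1; 0 0 0 -0.1 0 1.6 -1; 0 0 0 -0.1 0 2 -1; 0 0 0 -0.1 0 2.3 -1; 0 0 0 -0.1 0 2.6 -1; 0 0 0 -0.1 0 2.9 -1; 0 0 0 -0.1 0 3.2 -1; 0 0 0 -0.1 0 3.5 -1"

```text
time_s: 3.53
ee_pos: [0.4804, 0.079, 0.0999]
eef_rot: [-1.571, 0.0, -0.19]
force: [-0.1, -1.6, 0.8]
grip_width: 0.0005
```

Run:
```python
from h import *
where()
import cv2
a=camera("scene")[:,:,::-1]
def ball():
    m=(a[:,:,2]>110)&(a[:,:,1]<60)&(a[:,:,0]<60); m[:, :320]=0;m[:,:320]=0;m[:,380:]=0;m[230:]=0
    return np.argwhere(m)[:,::-1].mean(0),m.sum()
print(ball())
for q in(0,.1,.2,.3,.4,.5): print(q,proj("scene",w(P,[.055+.058*np.sin(q),.098,.052+.058*np.cos(q)])).round(1))
```

```text
feeder mm [52.9 98.1 99.9] F [-0.1 -1.6  0.8] q [0.09 0.28 1.81 0.   1.05 0.28]
(array([323.5, 197.5]), np.int64(2))
0 [[337.4 186.9]]
0.1 [[340.1 187. ]]
0.2 [[342.7 187.3]]
0.3 [[345.2 187.8]]
0.4 [[347.7 188.4]]
0.5 [[350.1 189.1]]
```

>>> send_rows --series "0 0 0 0 0 0.1 -1; 0 0 0 0 0 0.2 -1; 0 0 0 0 0 0.2 -1; 0 0 0 0 0 0.2 -1; 0 0 0 0 0 -0.5 -1; 0 0 0 0 0 -1.5 -1; 0 0 0 0 0 -3 -1; 0 0 0 0 -1 -5 -1; 0 0 0 0 -3 -8 -1; 0 0 0 0 -4 -10 -1"

```text
time_s: 4.42
ee_pos: [0.461, -0.0219, 0.1414]
eef_rot: [-1.571, -0.001, -0.191]
force: [-0.0, 0.1, 0.2]
grip_width: 0.0006
```

```bash
cat >> h.py <<'E'
def ball():
    a=camera("scene")[150:250,320:380].astype(int); m=(a[:,:,0]>80)&(a[:,:,1]<.4*a[:,:,0])
    b=np.argwhere(m)[:,::-1]; print("ball",b.mean(0).round(1)+[320,150],len(b))
E
python3 - <<'E'
from h import *
import cv2
where();ball();go(-73,-48,150)
cv2.imwrite("pics/a2.png",cv2.convertScaleAbs(cv2.resize(camera("scene")[165:315,245:395,::-1],None,fx=3.5,fy=3.5,interpolation=cv2.INTER_CUBIC),alpha=1.5))
E
```

```text
feeder mm [-49.8  98.5 141.4] F [-0.   0.1  0.2] q [-0.13  0.17  1.84 -0.    1.13  0.06]
ball [350.6 187.9] 38
t 4.4667 turn [ 0.01 -0.06  0.04] shift [14.59 -0.67 -2.04] target [ 0.601 -0.072  0.15 ]
```

View pics/a2.png

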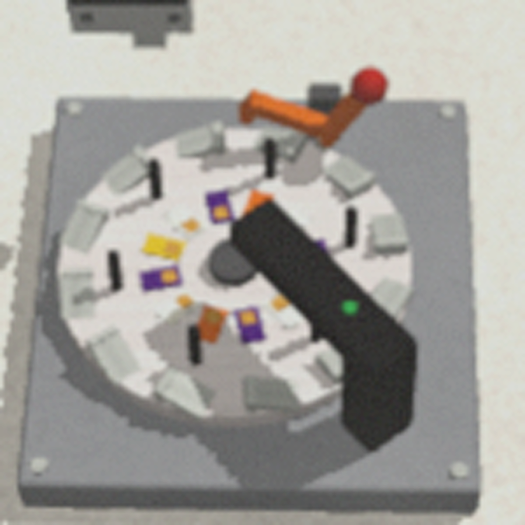

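The pawl is up and resting at its stop: the ball is at (350.6,188), where 0.50 rad predicts (350.1,189). Next I'll move past the peg on the robot's right.

>>> send_rows --series "0 0 0 1.5 0 -0.5 -1; 0 0 0 4 0 -1 -1; 0 0 0 7 0 -1.5 -1; 0 0 0 10 0 -2 -1; 0 0 0 12.5 0 -2.1 -1; 0 0 0 14 0 -2.1 -1; 0 0 0 14.6 0 -2.1 -1; 0 0 0 14.6 0 -2.1 -1; 0 0 0 14.6 0 -2.1 -1; 0 0 0 14.6 0 -2.1 -1"

```text
time_s: 5.35
ee_pos: [0.6, -0.0675, 0.1399]
eef_rot: [-1.571, 0.0, -0.19]
force: [-0.6, 0.4, 1.1]
grip_width: 0.0006
```

Run:
```python
from h import *
where();go(-73,-48,62)
```

```text
feeder mm [-68.8 -46.6 139.9] F [-0.6  0.4  1.1] q [-0.17  0.48  1.43  0.    1.23  0.02]
t 5.35 turn [-0.   -0.04 -0.  ] shift [ 0.14  7.79 -0.42] target [ 0.601 -0.072  0.062]
```

>>> send_rows --series "0 0 0 0.1 1 -0.2 -1; 0 0 0 0.1 2.5 -0.4 -1; 0 0 0 0.1 4 -0.4 -1; 0 0 0 0.1 5.5 -0.4 -1; 0 0 0 0.1 6.5 -0.4 -1; 0 0 0 0.1 7.2 -0.4 -1; 0 0 0 0.1 7.6 -0.4 -1; 0 0 0 0.1 7.8 -0.4 -1; 0 0 0 0.1 7.8 -0.4 -1; 0 0 0 0.1 7.8 -0.4 -1"

```text
time_s: 6.18
ee_pos: [0.6013, -0.0719, 0.0625]
eef_rot: [-1.571, -0.001, -0.19]
force: [0.5, -0.1, -0.1]
grip_width: 0.0004
```

Run:
```python
from h import *
where();go(-73,-2,62)
```

```text
feeder mm [-72.9 -48.7  62.5] F [ 0.5 -0.1 -0.1] q [-0.18  0.57  1.49  0.    1.08  0.01]
t 6.1833 turn [-0.   -0.04  0.01] shift [-4.67  0.05 -0.03] target [ 0.555 -0.063  0.062]
```

>>> send_rows --series "0 0 0 -0.4 0 0 -1; 0 0 0 -0.9 0 0 -1; 0 0 0 -1.4 0 0 -1; 0 0 0 -1.9 0 0 -1; 0 0 0 -2.3 0 0 -1; 0 0 0 -2.7 0 0 -1; 0 0 0 -3.1 0 0 -1; 0 0 0 -3.5 0 0 -1; 0 0 0 -3.8 0 0 -1; 0 0 0 -4 0 0 -1"

```text
time_s: 7.02
ee_pos: [0.5614, -0.0641, 0.062]
eef_rot: [-1.571, 0.0, -0.19]
force: [1.7, -0.0, 1.6]
grip_width: 0.0007
```

Run:
```python
from h import *
import cv2
where(); ball()
cv2.imwrite("pics/a3.png",cv2.convertScaleAbs(cv2.resize(camera("scene")[175:315,245:390,::-1],None,fx=4,fy=4,interpolation=cv2.INTER_CUBIC),alpha=1.5))
for d in(-.25,-.35,-.45,-.5): print(d,((proj("scene",w(P,[peg(d,k) for k in range(6)]))-(245,175))*4).round().tolist())
```

```text
feeder mm [-72.7  -8.1  62. ] F [ 1.7 -0.   1.6] q [-0.18  0.49  1.62  0.    1.04  0.01]
ball [350.4 188.1] 42
-0.25 [[404.0, 234.0], [345.0, 135.0], [210.0, 126.0], [127.0, 215.0], [181.0, 318.0], [323.0, 329.0]]
-0.35 [[402.0, 245.0], [355.0, 141.0], [223.0, 122.0], [130.0, 204.0], [170.0, 311.0], [310.0, 333.0]]
-0.45 [[399.0, 256.0], [365.0, 149.0], [236.0, 119.0], [134.0, 193.0], [160.0, 303.0], [296.0, 337.0]]
-0.5 [[397.0, 261.0], [370.0, 153.0], [242.0, 118.0], [136.0, 188.0], [155.0, 299.0], [289.0, 338.0]]
```

View pics/a3.png

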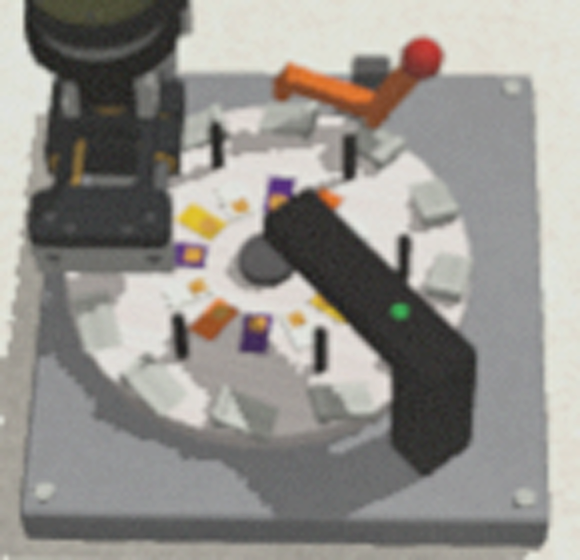

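The tracked pegs ((404,238), (349,138), (217,125), (320,332)) give a dial angle of about −0.28. The fingertip position gives −0.29, so they agree. It needs about 11.5 mm more.

>>> send_rows --series "0 0 0 -0.2 0 0 -1; 0 0 0 -0.4 0 0 -1; 0 0 0 -0.6 0 0 -1; 0 0 0 -0.8 0 0 -1; 0 0 0 -0.9 0 0 -1; 0 0 0 -1 0 0 -1; 0 0 0 -1.1 0 0 -1; 0 0 0 -1.1 0 0 -1; 0 0 0 -1.1 0 0 -1; 0 0 0 -1.1 0 0 -1"

```text
time_s: 7.95
ee_pos: [0.5508, -0.0623, 0.0619]
eef_rot: [-1.571, 0.0, -0.19]
force: [0.5, 0.4, -0.5]
grip_width: 0.0007
```

Run:
```python
from h import *
where()
```

```text
feeder mm [-72.9   2.7  61.9] F [ 0.5  0.4 -0.5] q [-0.18  0.47  1.65 -0.    1.03  0.01]
```

>>> send_rows --series "0 0 0 0.4 0 0 -1; 0 0 0 1 0 0 -1; 0 0 0 1.6 0 0 -1; 0 0 0 2 -1 0 -1; 0 0 0 2 -3 0 -1; 0 0 0 2 -5.5 0 -1; 0 0 0 2 -8 0 -1; 0 0 0 -1 -9.5 0 -1; 0 0 0 -5 -10 0 -1; 0 0 0 -9 -10 0 -1"

```text
time_s: 8.78
ee_pos: [0.4622, -0.0452, 0.1636]
eef_rot: [-1.571, -0.003, -0.19]
force: [0.4, 0.2, -0.0]
grip_width: 0.0008
```

Run:
```python
from h import *
import cv2
where(); ball();go(115,98,165)
cv2.imwrite("pics/a4.png",cv2.convertScaleAbs(cv2.resize(camera("scene")[175:315,245:390,::-1],None,fx=4,fy=4,interpolation=cv2.INTER_CUBIC),alpha=1.5))
```

```text
feeder mm [-72.5  93.  163.6] F [ 0.4  0.2 -0. ] q [-0.18  0.15  1.81 -0.    1.18  0.01]
ball [350.7 187.9] 38
t 8.8333 turn [ 0.   -0.03 -0.05] shift [ 0.2  -0.36 18.73] target [0.492 0.14  0.165]
```

View pics/a4.png

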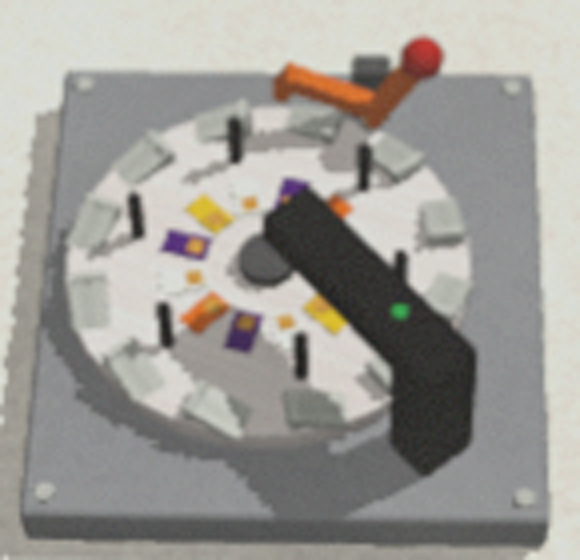

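Pegs at (364,147), (235,120), (136,196) and (300,337) put the dial at −0.42 to −0.44, inside the drop window, and the pawl is still up. Next I'll go to the +x side of the ball.

>>> send_rows --series "0 0 0 0 0 1 -1; 0 0 0 0 0 3.5 -1; 0 0 0 0.2 0 7 -1; 0 0 0 0.2 0 10.5 -1; 0 0 0 0.2 0 14 -1; 0 0 0 0.2 0 16.5 -1; 0 0 0 0.2 0 18.2 -1; 0 0 0 0.2 0 18.7 -1; 0 0 0 0.2 0 18.7 -1; 0 0 0 0.2 0 18.7 -1"

```text
time_s: 9.72
ee_pos: [0.5003, 0.1379, 0.1619]
eef_rot: [-1.571, 0.0, -0.19]
force: [0.7, -0.4, -0.1]
grip_width: 0.0002
```

Run:
```python
from h import *
where(); go(115,98,94)
```

```text
feeder mm [114.4  89.5 161.9] F [ 0.7 -0.4 -0.1] q [ 0.2   0.27  1.66 -0.    1.21  0.39]
t 9.7167 turn [ 0.   -0.04 -0.  ] shift [-0.85  6.79  0.06] target [0.492 0.14  0.094]
```

>>> send_rows --series "0 0 0 -0.4 1 0.1 -1; 0 0 0 -0.8 2.5 0.1 -1; 0 0 0 -0.8 4 0.1 -1; 0 0 0 -0.8 5.2 0.1 -1; 0 0 0 -0.8 6 0.1 -1; 0 0 0 -0.8 6.5 0.1 -1; 0 0 0 -0.8 6.8 0.1 -1; 0 0 0 -0.8 6.8 0.1 -1; 0 0 0 -0.8 6.8 0.1 -1; 0 0 0 -0.8 6.8 0.1 -1"

```text
time_s: 10.55
ee_pos: [0.4925, 0.1405, 0.0945]
eef_rot: [-1.57, -0.001, -0.19]
force: [0.6, -0.7, 0.4]
grip_width: 0.0005
```

Run:
```python
from h import *
where(); ball(); go(83,98,96)
```

```text
feeder mm [115.6  97.6  94.5] F [ 0.6 -0.7  0.4] q [ 0.21  0.34  1.75 -0.    1.05  0.4 ]
ball [348.4 187.8] 18
t 10.6 turn [-0.   -0.04  0.01] shift [-0.02 -0.15 -3.27] target [0.486 0.109 0.096]
```

>>> send_rows --series "0 0 0 0 0 -0.5 -1; 0 0 0 0 0 -1 -1; 0 0 0 0 0 -1.4 -1; 0 0 0 0 0 -1.8 -1; 0 0 0 0 0 -2.2 -1; 0 0 0 0 0 -2.5 -1; 0 0 0 0 0 -2.8 -1; 0 0 0 0 0 -3.1 -1; 0 0 0 0 0 -3.3 -1; 0 0 0 0 0 -3.3 -1"

```text
time_s: 11.43
ee_pos: [0.4859, 0.1078, 0.0939]
eef_rot: [-1.571, 0.0, -0.191]
force: [0.2, -0.9, -0.5]
grip_width: 0.0006
```

>>> send_rows --series "0 0 0 0 0 0 -1; 0 0 0 0 0 1 -1; 0 0 0 0 0 2.5 -1; 0 0 0 0 -1 4 -1; 0 0 0 0 -3 4.5 -1; 0 0 0 0 -6 5 -1; 0 0 0 0 -9 6 -1; 0 0 0 4 -10 6 -1; 0 0 0 4 -10 9 -1; 0 0 0 4 -10 12 -1"

```text
time_s: 12.27
ee_pos: [0.5494, 0.219, 0.1947]
eef_rot: [-1.57, -0.002, -0.193]
force: [-0.7, 0.5, 0.6]
grip_width: 0.0006
```

Run:
```python
from h import *
import cv2
where(); ball()
cv2.imwrite("pics/a5.png",cv2.convertScaleAbs(cv2.resize(camera("scene")[175:315,245:390,::-1],None,fx=4,fy=4,interpolation=cv2.INTER_CUBIC),alpha=1.5))
```

```text
feeder mm [203.3  56.3 194.7] F [-0.7  0.5  0.6] q [ 0.32  0.4   1.41 -0.    1.33  0.51]
ball [337.8 185.6] 37
```

View pics/a5.png

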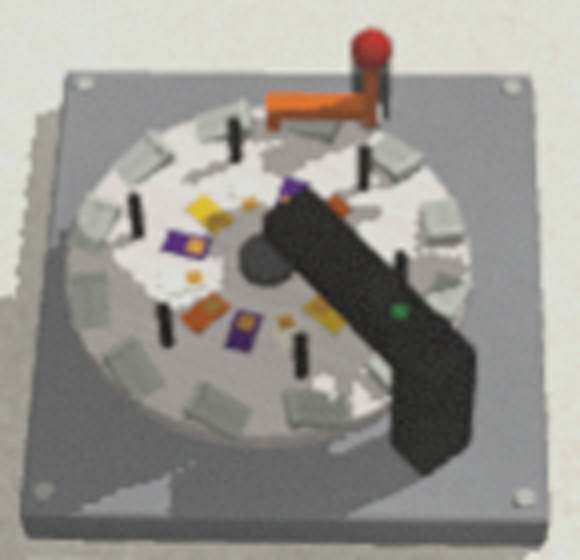

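The lever is upright again with the ball at (372,48) in the crop, as at the start, and the pegs haven't moved. I'll compare it numerically with the initial frame.

Run:
```python
from h import *
import cv2
i=cv2.imread("pics/scene0.png")[:,:,::-1].astype(int)
for _ in range(2):
  n=camera("scene").astype(int)
  for nm,a in(("start",i),("now",n)):
    for lab,sl,r in(("ball",np.s_[180:192,325:360],(0,.4)),("orange",np.s_[190:210,308:345],(.3,.65))):
        c=a[sl]; g=c[:,:,1]/(c[:,:,0]+1); m=(c[:,:,0]>80)&(g>=r[0])&(g<r[1])&(c[:,:,2]<.35*c[:,:,0]+20)
        b=np.argwhere(m); print(nm,lab,b.mean(0).round(2),b.min(0),b.max(0),len(b))
ji=i[180:210,305:348];jn=n[180:210,305:348]
cv2.imwrite("pics/a6.png",cv2.convertScaleAbs(cv2.resize(np.hstack([ji,jn]).astype(np.uint8)[:,:,::-1],None,fx=9,fy=9,interpolation=cv2.INTER_CUBIC),alpha=1.5))
```

```text
start ball [ 5.5  12.86] [3 9] [ 8 16] 36
start orange [10.35 15.27] [8 4] [14 30] 119
now ball [ 5.72 12.87] [3 9] [ 9 16] 39
now orange [10.86 17.42] [4 4] [16 30] 178
start ball [ 5.5  12.86] [3 9] [ 8 16] 36
start orange [10.35 15.27] [8 4] [14 30] 119
now ball [ 5.7 13. ] [3 9] [ 9 16] 37
now orange [10.88 17.36] [4 4] [16 30] 181
```

View pics/a6.png

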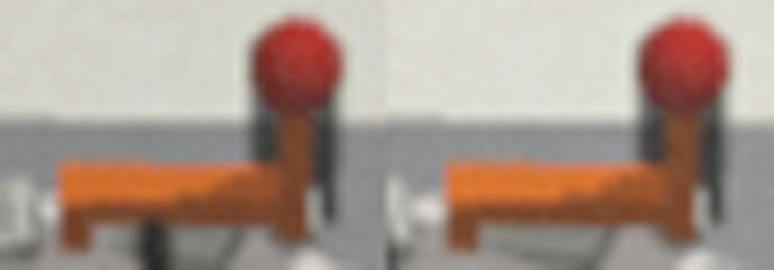

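Both halves show the same posture (arm level, nose at about y=245, ball at y=65), so the pawl is fully down. The robot is clear of the feeder, so I'll hand in.

Run:
```python
from station import *
print(hand_in(), get_obs()["time_s"])
```

```text
the job is handed in; nothing more can be done
the job is handed in; nothing more can be done
```

The dial is back one notch and the pawl is down in its new notch. I handed the job in at about 12.5 s of the 54 s limit.

With the fingers shut, I pushed the lever's ball towards feeder +x until the pawl tipped over and stayed up at its stop. I then pushed the peg on the robot's right clockwise, and finally pushed the lever back so the pawl dropped. Contact forces that I read stayed around 2 N.

**Dial:** the last checks put it at about −0.42 to −0.44, from both the peg pixels and the fingertip position. The window for dropping into the flat gap is −0.50 to −0.40, so it is nearer the −0.40 end. One peg read −0.40 on its own, with a bias already visible in the first picture.

**Pawl:** the ball's sideways position matches the starting picture to about 0.1 pixel, and the arm and nose look the same, so the pawl is fully down rather than on the ramp.

**Rest of the scene:** the gripper was clear of everything at hand-in. I didn't go near the mouse, marker or caddy, but I didn't measure them again afterwards.

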